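# Unlock the travel rack and hold the tall specimen tube level over the sorting tray

## Robot

A 6-joint arm with a two-finger parallel gripper is mounted at the origin on the work surface. World frame = base frame: x ahead of the robot, y to its left, z up, the work surface at z = 0. Lengths are in mm, angles in rad, forces in N, time in s.
With the tool pointing down it reaches from about 350 to 775 mm from the base axis. Payload 7.3 kg.
Tool frame: the origin (TCP) lies on the centre line of the jaws, within the pads' length; the fingertips stand 22 mm ahead of it and the grasp point (between the pads) lies 3 mm ahead of it; z points along the fingers, y is the direction in which the jaws open and shut (so a half turn about z gives the same grasp; the last joint's range is limited). The gripper opens to 92 mm and grips with 3 to 60 N. Pads are 19 mm wide; open, the fingers measure 130 mm over their backs; the gripper's body (75 mm by 190 mm) begins 47 mm behind the grasp point.
Start: joints at [1.124, 0.342, 1.524, -0, 1.275, -0.146], TCP at [155.534, 501.45, 248.741] pointing down, gripper open.
Joint ranges: [-2.53, 2.53], [-0.77, 2.02], [0.04, 2.7], [-1, 4.14], [0.28, 2.66], [-3.11, 3.11]. Speed limits (rad/s): [2.57, 2.57, 3.14, 3.14, 3.14, 3.14].

## Interface

Orientations are given as [roll, pitch, yaw] about the fixed x, y, z axes, in that order (R = Rz(yaw) Ry(pitch) Rx(roll)).
In Python, from plant import bot gives the robot as it stands.
- The arm moves only by the tool play_rows, never from a script. Its argument "moves" is one flat list of numbers, 5 for each row, row after row: the closure in counts, from 0 (fully open) to 255 (shut), then the shift along the tool's x, y, z in mm, then the turn about the tool's z in degrees. A call has 1 to 8 rows; each row is the pose to reach, as a shift and turn from the pose commanded when the call began, along the tool's axes at that moment; what a row does not reach only later rows make up. A row lasts 1/12 s, in which the tool goes at most 41.7 mm and 7.16 degrees, less where a joint would pass 70% of its speed; a pose out of reach is approached as far as the arm can. A call with a gripper value outside its range is refused whole. The fingers move at their own pace and stop on an object; the grip force is fixed at half the most. Time passes only in rows, so rows that repeat a pose let the fingers close. It gives the time, the measured TCP pose, the force and the opening at its end, in the units of the state.
- bot.get_obs(): the state, without advancing time (a new reading comes with each control period).
- bot.capture(name): name is "scene" or "side" or "wrist"; returns a dict with "color" (480x640x3 uint8, red, green, blue), "fx", "fy", "cx", "cy" (pixels), "world_to_cam" (4x4, takes a point from world to camera coordinates); the wrist camera has in their place "T_tool_cam" (4x4, takes a point from camera to tool coordinates, whose origin is the TCP and whose axes are the flange's). Camera axes: x right, y down, z forward; pixel columns grow to the right and rows downward; lengths in mm; the calibration is good to about 2 mm. A picture is of the moment at which its call begins: read the wrist's pose just before it. There is no depth.
- bot.close_job(): hands the job in, once; it reports no verdict.
The state is a dict: "time": time; "joint_positions": joint angles; "dq": joint speeds; "tau": joint torques, N m; "tool_pos": TCP position; "tcp_rot": TCP orientation; "contact_force": force on the tool from outside, world axes, zero at the start; "moment": the same for the moment, N m; "grip_width": finger opening in mm.
Only numpy, scipy, OpenCV 4.12 (cv2) and the standard library are available. Lean on these libraries where they do the work, as an engineer would, in place of code of your own. Each camera call takes 0.05 s, during which the arm holds its last target.

## Task

Slide the rack's transport lock by its upright black grip all the way to its end stop, then draw the tall specimen tube straight up out of the rack and lay it over until it is about level. Finish while still holding it like that in the gripper, its middle over the middle of the white sorting tray and at least 15 cm above the table top, touching nothing else. Leave the lock open, the two short tubes in the rack and the other things where they are.

Things in the scene. Friction and masses are not known exactly. Their poses are not given: they have to be found in the camera images.
- rack: Light wooden travel rack, a block 80 (x) x 290 (y) x 45 mm high, fixed to the table, turned by its yaw. Origin: centre of its underside, on the table. In its frame three round holes, 27 mm wide and 40 mm deep, lie along y at x = 0, y = -25, +43 and +111 mm; each holds an upright tube. The transport lock runs on its top.
- lock (a joint): Transport lock: a steel comb sliding on the rack's top along the rack's +y. 0 = locked (its tongues lie over the tubes' collars), 0.040 m = end stop, open. Starts at 0 to 0.008, about 2 N friction, stays where left. Its bar lies at rack x = 25 to 35 mm, tongues reach in to x = 15 mm; all but the grip ends 57 mm above the table.
- lock_grip (a point): Grip point of the lock: an upright black block 18 (rack x) x 24 (rack y) mm, from 56 to 116 mm above the table, at rack x = 0, rack y = -110 mm when the joint is 0 and -70 mm at the end stop. This point is on its centre line, 96 mm above the table, and moves with it. Axes as the rack's.
- tall_tube: Tall specimen tube, in any of the three holes: white body 25 mm in diameter, blue cap 30 mm wide and 18 mm high, 130 mm long in all, 35 to 75 g. Origin: centre of its underside, at the start 5 mm above the table; z along the tube to the cap. A 40 mm collar lies 41.5 to 45.5 mm from the underside; the body from there to 112 mm is free to grip, best closing across the row (rack x).
- tall_mid (a point): The middle of the tall tube: on its axis, 65 mm from either end.
- short_tube_a: Short specimen tube, like the tall one but 95 mm long, in one of the holes (68 mm between hole centres). Origin: centre of its underside. Stays in the rack.
- short_tube_b: The other short specimen tube, the same. Origin: centre of its underside. Stays in the rack.
- tray: White plastic sorting tray, open on top, 160 (x) x 220 (y) x 30 mm high, 4 mm walls and floor, fixed to the table. Origin: centre of its underside, on the table.
- dish: Flat clear dish, 84 mm across, 14 mm high, lying in the tray. Origin: centre of its underside. Bystander.
- jar: White jar with red cap, 64 mm wide, 100 mm high, behind the rack. Origin: centre of its underside. Bystander.
- bottle: White bottle with blue cap, 48 mm wide, 110 mm high, right of the rack. Origin: centre of its underside. Bystander.
- dish_stack: Stack of three clear dishes, 84 mm across, 42 mm high, behind the rack. Origin: centre of its underside. Bystander.
- brush: Brush, 170 mm long, lying in front of the rack on the robot's side. Origin: on its underside. Bystander.
- pillbox: Small cardboard box with paper lid, 72 x 92 x 41 mm, behind the tray. Origin: centre of its underside. Bystander.
There are look-alikes about, which are no part of the job. Leave any orange look-alike of the tall_tube alone.

How it is judged (in metres and radians):
On the way, in this order (a step that is already met when the one before it is completed fails the run):
1. the transport lock is slid to its end stop (value of joint lock above 0.035 m), for 0.2 s.
2. the tall tube is drawn out of its hole, clear of the rack (z of tall_tube in the frame of rack above 0.05 m and contact force between the fingers and tall_tube above 0.5 N), for 0.1 s.
At the end, for the whole second after the job is handed in: The gripper holds the tall tube still, its axis within 30 degrees of level, its middle within 50 mm (horizontally) of the tray's centre and at least 145 mm above the table, touching nothing but the gripper; the lock is within 5 mm of its end stop and both short tubes are still down in their holes (contact force between the fingers and tall_tube above 0.5 N and angle between tall_tube's own z axis and vertical between 1.05 and 2.09 rad and height (world z) of tall_mid above 0.145 m and horizontal distance between tall_mid and tray below 0.05 m and linear speed of tall_tube below 0.05 m/s and contact force between tall_tube and tray below 0.05 N and contact force between tall_tube and rack below 0.05 N and value of joint lock above 0.035 m and contact force between tall_tube and jar below 0.05 N and contact force between tall_tube and bottle below 0.05 N and contact force between tall_tube and dish below 0.05 N and contact force between tall_tube and dish_stack below 0.05 N and contact force between tall_tube and pillbox below 0.05 N and contact force between tall_tube and brush below 0.05 N and contact force between tall_tube and short_tube_a below 0.05 N and contact force between tall_tube and short_tube_b below 0.05 N and z of each of short_tube_a, short_tube_b in the frame of rack below 0.015 m); the arm keeps its last pose, push and grip.
It fails at once if a short tube is pulled or knocked out of its place (moved 30 mm) (distance of any of short_tube_a, short_tube_b from where it was at the start of the episode above 0.03 m).
It fails at once if a bystander is moved more than 40 mm (distance of any of jar, bottle, dish, dish_stack, pillbox, brush from where it was at the start of the episode above 0.04 m).
It also fails if it takes over 51 s, if anything falls off the work surface, if the arm or the gripper's body presses on something with over 40 N, if the wrist force passes 120 N, or if a joint passes its speed limit or range.

## Working session

There is one attempt and no reset: what is moved stays moved. The work goes in short steps, Python scripts to look and compute and a tool call to move; the robot and the scene stay as the last step left them, time stands still between calls to the robot, and variables do not carry over. Pictures are saved under pics/ and viewed, and the job is handed in when it is done.

Besides the shell and the picture viewer there is one more tool, called after "Call:" in YAML: its name, and indented under it one key for each argument. play_rows: Moves the arm, as the interface text tells. Its arguments: {"type":"object","properties":{"moves":{"type":"array","items":{"type":"number"}}},"required":["moves"]}

```bash
mkdir -p pics; cat > h.py <<'E'
import numpy as np, cv2
from plant import bot
def snap(n,f):
    c=bot.capture(n); cv2.imwrite('pics/'+f,c['color'][:,:,::-1]); return c
E
python3 - <<'E'
from h import *
o=bot.get_obs(); print(o)
import pickle
d={}
for n in('scene','side','wrist'):
    d[n]=snap(n,n+'0.png')
pickle.dump((o,d),open('d0.pkl','wb'))
for n in d: print({k:v for k,v in d[n].items() if k!='color'})
E
```

```text
{'time': 0.0, 'joint_positions': array([ 1.12402219e+00,  3.42707979e-01,  1.52502764e+00, -6.07216108e-06,
        1.27540064e+00, -1.46034748e-01]), 'dq': array([ 0.00144082,  0.00104824,  0.00098678, -0.00101055, -0.00068852,
        0.00036425]), 'tau': array([-2.58965163e-03, -4.31220603e+01, -2.44228131e+01,  7.15872017e-02,
        5.55862812e-02, -2.10900348e-04]), 'tool_pos': array([155.350843  , 501.09121525, 248.04888689]), 'tcp_rot': array([-3.14006464e+00, -2.18873935e-04,  2.84085487e+00]), 'contact_force': array([ 0.31495202, -0.17203106,  0.09390574]), 'moment': array([-0.05237677, -0.0096366 , -0.00451053]), 'grip_width': 91.7880466813391}
{'fx': 561.1882271639713, 'fy': 561.1882271639713, 'cx': 316.9598142192496, 'cy': 248.80999269102642, 'world_to_cam': array([[ 2.07925514e-01,  9.78035005e-01, -1.46461236e-02,
        -8.55747326e+01],
       [ 6.68076963e-01, -1.52934855e-01, -7.28206085e-01,
        -3.15262265e+02],
       [-7.14450945e-01,  1.41627887e-01, -6.85201714e-01,
         1.73987426e+03],
       [ 0.00000000e+00,  0.00000000e+00,  0.00000000e+00,
   
[... 246 characters left out ...]
284e-01, -5.81780220e-01, -6.95436786e-01,
         2.93301623e+02],
       [ 4.02683025e-01,  5.67011939e-01, -7.18570694e-01,
         8.05993571e+02],
       [ 0.00000000e+00,  0.00000000e+00,  0.00000000e+00,
         1.00000000e+00]])}
{'fx': 428.45565344747814, 'fy': 428.45565344747814, 'cx': 322.3251910920476, 'cy': 243.72829602698172, 'T_tool_cam': array([[ 6.70744164e-04, -9.62210476e-01, -2.72305986e-01,
         7.19988320e+01],
       [ 9.99999654e-01,  5.11683838e-04,  6.55132065e-04,
         3.59696327e-01],
       [-4.91040365e-04, -2.72306331e-01,  9.62210487e-01,
        -1.36244815e+02],
       [ 0.00000000e+00,  0.00000000e+00,  0.00000000e+00,
         1.00000000e+00]])}
```

View pics/scene0.png

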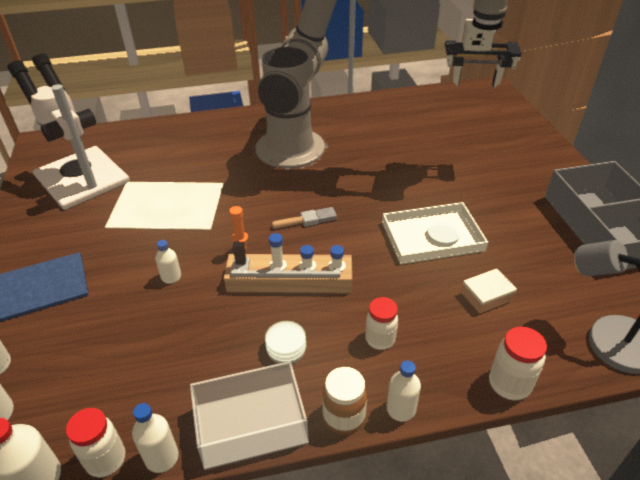

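View pics/side0.png

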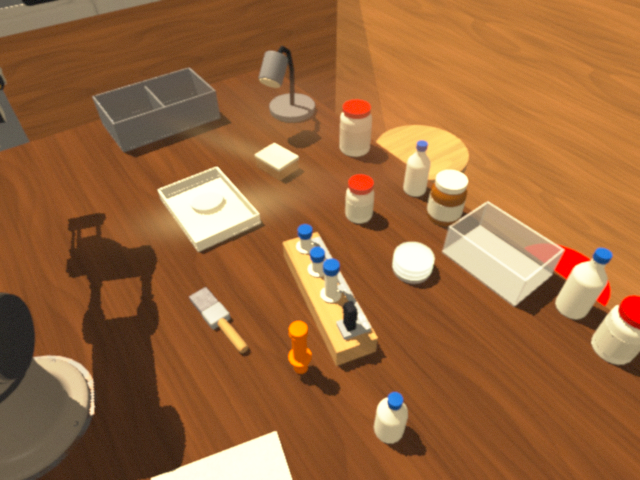

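View pics/wrist0.png

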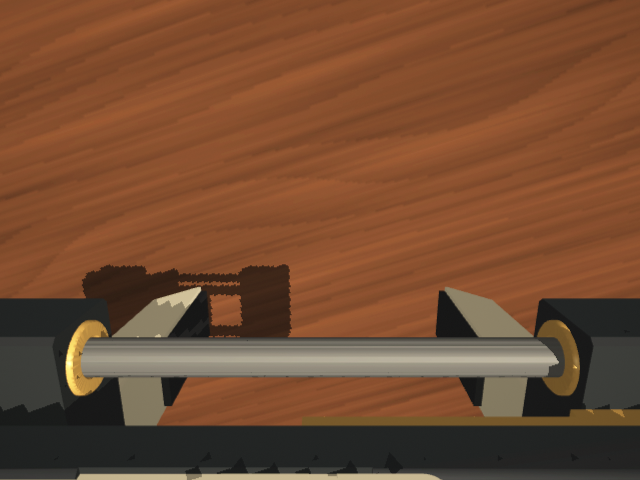

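Scene view: the only tall tube with a blue cap is in the hole next to the black grip, at scene (276,250) and side (331,280). The orange look-alike stands in front of the grip, at scene (238,225) and side (300,350). Short tubes are at scene (307,258) and (337,258), the tray is at (433,232), and the dish is in it. I'll enlarge these areas to confirm and measure.

```bash
python3 - <<'E'
import cv2
a=cv2.imread('pics/scene0.png');b=cv2.imread('pics/side0.png')
cv2.imwrite('pics/c1.png',cv2.resize(a[200:300,215:365],None,fx=5.3,fy=5.3,interpolation=2))
cv2.imwrite('pics/c2.png',cv2.resize(b[215:375,275:395],None,fx=3.7,fy=3.7,interpolation=2))
cv2.imwrite('pics/c3.png',cv2.resize(a[195:270,375:495],None,fx=6,fy=6,interpolation=2))
cv2.imwrite('pics/c4.png',cv2.resize(b[160:260,150:270],None,fx=6,fy=6,interpolation=2))
E
```

```text
(no output)
```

View pics/c1.png

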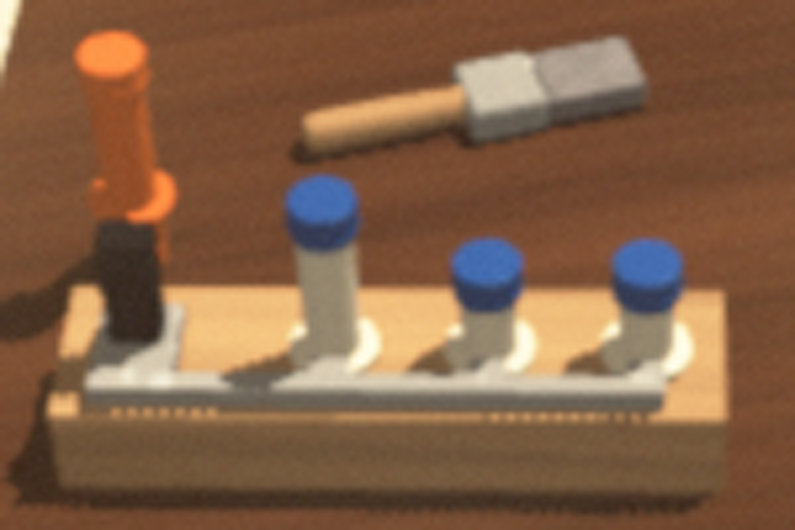

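View pics/c2.png

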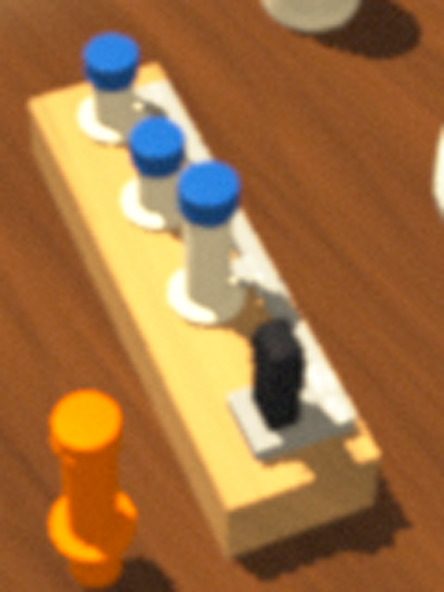

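View pics/c3.png

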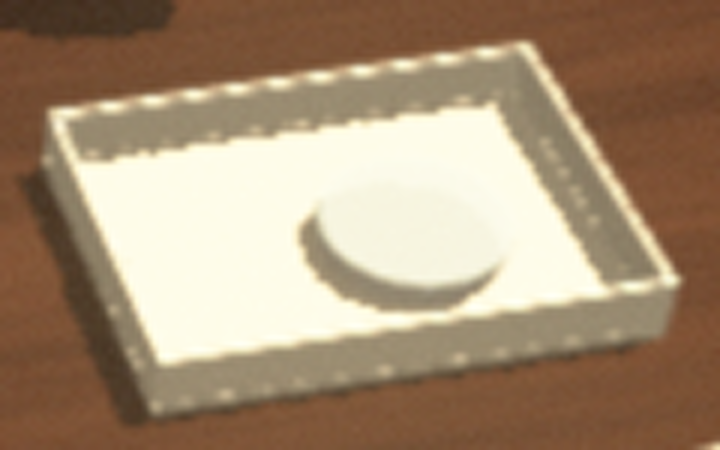

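View pics/c4.png

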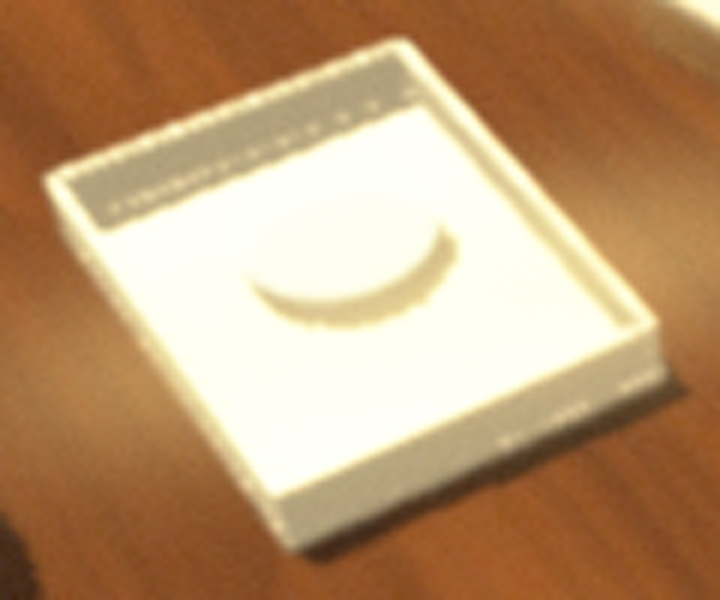

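The crops confirm it. The tall one is the white-bodied, blue-capped tube at scene crop (322,190). The orange tube stands on the table outside the rack, so it isn't the target.

```bash
cat >> h.py <<'E'
def ray(c,u,v):
    W=c['world_to_cam'];R=W[:3,:3];t=W[:3,3]
    d=R.T@np.array([(u-c['cx'])/c['fx'],(v-c['cy'])/c['fy'],1]);return -R.T@t,d
def onz(c,u,v,z):
    o,d=ray(c,u,v);return (o+d*(z-o[2])/d[2])
def tri(c1,p1,c2,p2):
    o1,d1=ray(c1,*p1);o2,d2=ray(c2,*p2)
    s=np.linalg.lstsq(np.c_[d1,-d2],o2-o1,rcond=None)[0]
    a=o1+d1*s[0];b=o2+d2*s[1];return (a+b)/2,np.linalg.norm(a-b)
E
python3 - <<'E'
from h import *; import pickle
o,d=pickle.load(open('d0.pkl','rb'));S=d['scene'];D=d['side']
f1=lambda x,y:(215+x/5.3-.4,200+y/5.3-.4); f2=lambda x,y:(275+x/3.7-.4,215+y/3.7-.4)
f3=lambda x,y:(375+x/6-.4,195+y/6-.4); f4=lambda x,y:(150+x/6-.4,160+y/6-.4)
np.set_printoptions(precision=1,suppress=True)
for n,a,b in [('tallcap135',(322,195),(209,183)),('s1 100',(488,258),(157,140)),('s2 100',(648,260),(111,55)),('grip116',(127,228),(279,333)),('orange top135?',(112,54),(86,418))]:
    print(n,*tri(S,f1(*a),D,f2(*b)))
for n,p in [('front-left(-y,+x)',(50,415)),('+y+x',(727,418)),('+y-x',(723,290)),('-y-x',(75,288))]: print('rackS',n,onz(S,*f1(*p),45))
for p in [(30,103),(160,65),(378,455),(228,512)]: print('rackD',onz(D,*f2(*p),45))
for p in [(50,110),(528,42),(678,283),(155,370)]: print('trayS',onz(S,*f3(*p),30))
for p in [(50,180),(402,42),(655,328),(275,495)]: print('trayD',onz(D,*f4(*p),30))
# cap centroid by colour
for n,c in (('S',S),('D',D)):
    h=cv2.cvtColor(c['color'],cv2.COLOR_RGB2HSV);m=cv2.inRange(h,(100,120,60),(125,255,255))
    k,l,st,ce=cv2.connectedComponentsWithStats(m)
    print(n,[(st[i],ce[i]) for i in range(1,k) if 30<st[i][4]<600 and 200<ce[i][1]<300])
E
```

```text
tallcap135 [ 549.6 -122.9  132.9] 4.123780632324205
s1 100 [564.7 -56.7  96.4] 5.038363407613064
s2 100 [581.    9.5  96.4] 4.4056058590761085
grip116 [ 530.7 -203.8  114.5] 2.8932096263898712
orange top135? [ 428.4 -197.7  126.7] 2.134561142773674
rackS front-left(-y,+x) [ 563.1 -246.9   45. ]
rackS +y+x [628.9  34.7  45. ]
rackS +y-x [552.4  52.7  45. ]
rackS -y-x [ 486.7 -228.9   45. ]
rackD [549.4  45.7  45. ]
rackD [627.7  27.   45. ]
rackD [ 558.7 -251.4   45. ]
rackD [ 481.4 -234.1   45. ]
trayS [405.8 176.5  30. ]
trayS [408.2 394.9  30. ]
trayS [568.7 392.5  30. ]
trayS [570.1 170.   30. ]
trayD [406.5 387.   30. ]
trayD [564.1 385.4  30. ]
trayD [560.1 166.6  30. ]
trayD [403.3 170.6  30. ]
S [(array([270, 234,  12,   9,  85], dtype=int32), array([275.3, 237.8])), (array([158, 241,   8,   5,  34], dtype=int32), array([161.6, 243.2])), (array([301, 246,  12,   8,  84], dtype=int32), array([306.5, 249.6])), (array([331, 246,  12,   9,  88], dtype=int32), array([336.7, 249.9]))]
D [(array([298, 224,  14,  15, 166], dtype=int32), array([304.6, 231.1])), (array([310, 247,  14,  15, 172], dtype=int32), array([316.9, 254. ])), (array([594, 248,  18,  16, 208], dtype=int32), array([602.1, 255.4])), (array([323, 259,  16,  17, 215], dtype=int32), array([330.8, 266.7]))]
```

```bash
cat >> h.py <<'E'
from scipy.spatial.transform import Rotation as Rn
np.set_printoptions(precision=1,suppress=True)
def shift(x,y,z,yaw=None):
    o=bot.get_obs();R=Rn.from_euler('xyz',o['tcp_rot']).as_matrix()
    s=R.T@(np.array([x,y,z])-o['tool_pos']);
    psi=np.degrees(np.arctan2(R[1,0],R[0,0]))
    print('t',round(o['time'],2),'tcp',o['tool_pos'],'psi',round(psi,2),'shift',s,'turn',None if yaw is None else round(psi-yaw,2))
E
python3 -c "
from h import *
shift(450,250,248,120)"
```

```text
t 0.15 tcp [155.4 501.2 248.2] psi 162.76 shift [-355.8 -152.6    0.3] turn 42.76
```

Call:
play_rows:
  moves: [110,-45,-19,0,5,110,-89,-38,0,11,110,-133,-57,0,16,110,-178,-76,0,21,110,-222,-95,0,27,110,-267,-114,0,32,110,-311,-133,0,37,110,-356,-153,0,43]

```text
time: 0.82
tool_pos: [410.4, 283.6, 248.7]
tcp_rot: [-3.142, -0.0, 2.086]
contact_force: [-0.7, 0.4, 0.5]
grip_width: 52.7
```

```bash
python3 -c "
from h import *
print(bot.get_obs()['grip_width'])
shift(531,-205,220,76.7)"
```

```text
52.671233091024924
t 0.82 tcp [410.4 283.6 248.7] psi 119.52 shift [-484.6 -135.8   28.6] turn 42.82
```

Call:
play_rows:
  moves: [110,-40,-11,3,7,110,-80,-22,6,14,110,-120,-33,9,20,110,-160,-44,12,26,110,-200,-55,15,32,110,-240,-66,18,37,110,-280,-77,21,43,110,-320,-88,24,43]

```text
time: 1.48
tool_pos: [491.7, -38.3, 224.5]
tcp_rot: [-3.142, -0.0, 1.334]
contact_force: [1.1, 0.8, -0.4]
grip_width: 52.3
```

```bash
python3 -c "
from h import *
shift(531,-206,220,76.7)"
```

```text
t 1.48 tcp [491.7 -38.3 224.5] psi 76.44 shift [-153.8   77.5    4.5] turn -0.26
```

Call:
play_rows:
  moves: [110,-38,19,1,0,110,-76,38,2,0,110,-114,57,4,0,110,-154,77,4,0,110,-154,77,4,0,110,-154,77,4,0]

```text
time: 1.98
tool_pos: [531.3, -206.2, 219.7]
tcp_rot: [-3.141, -0.0, 1.336]
contact_force: [0.3, 0.1, 0.7]
grip_width: 52.1
```

```bash
python3 -c "
from h import *
shift(531,-206,105,76.7)
o=bot.get_obs();w=snap('wrist','w1.png');snap('side','s1.png')
"
```

```text
t 1.98 tcp [ 531.3 -206.2  219.7] psi 76.54 shift [  0.1  -0.2 114.7] turn -0.16
```

View pics/w1.png

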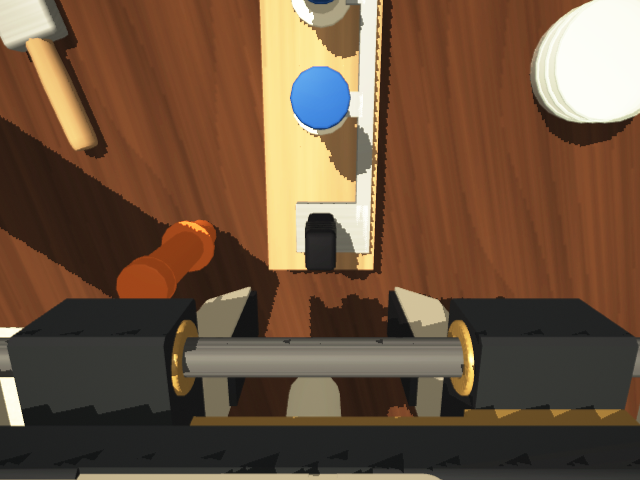

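View pics/s1.png

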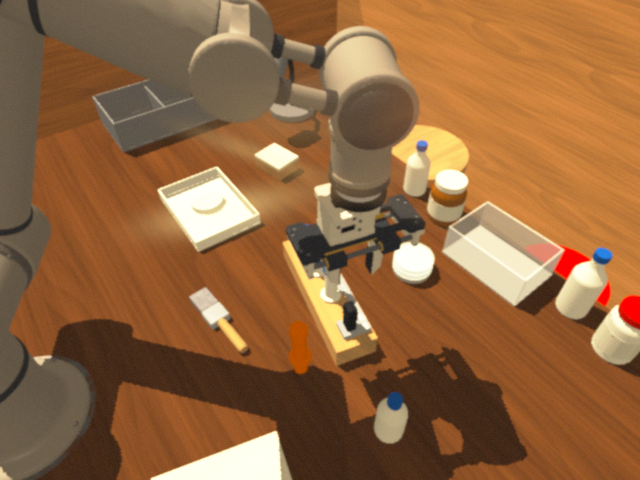

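Wrist view: the black grip at (320,240) and the tall tube's blue cap at (320,97) both sit on the tool's centre column. The orange tube at (165,265) is well off to the side. I'll check both against the wrist calibration.

```bash
cat >> h.py <<'E'
def wr(w,o):
    R=Rn.from_euler('xyz',o['tcp_rot']).as_matrix();T=np.eye(4);T[:3,:3]=R;T[:3,3]=o['tool_pos']
    w['world_to_cam']=np.linalg.inv(T@w['T_tool_cam']);return w
E
python3 - <<'E'
from h import *
o=bot.get_obs();w=wr(snap('wrist','w2.png'),o)
g=cv2.cvtColor(w['color'],cv2.COLOR_RGB2GRAY)
cv2.imwrite('pics/w2c.png',cv2.resize(np.clip(w['color'][190:290,260:380,::-1]*2.5,0,255).astype('uint8'),None,fx=6,fy=6))
print(onz(w,320,97,135), 'grip top if rows 230-270', onz(w,320,250,116),onz(w,320,270,116),onz(w,320,232,116))
print('orange',onz(w,145,280,130))
E
```

```text
[ 550.7 -119.5  135. ] grip top if rows 230-270 [ 531.3 -201.1  116. ] [ 528.5 -213.1  116. ] [ 533.8 -190.5  116. ]
orange [ 432.4 -191.7  130. ]
```

View pics/w2c.png

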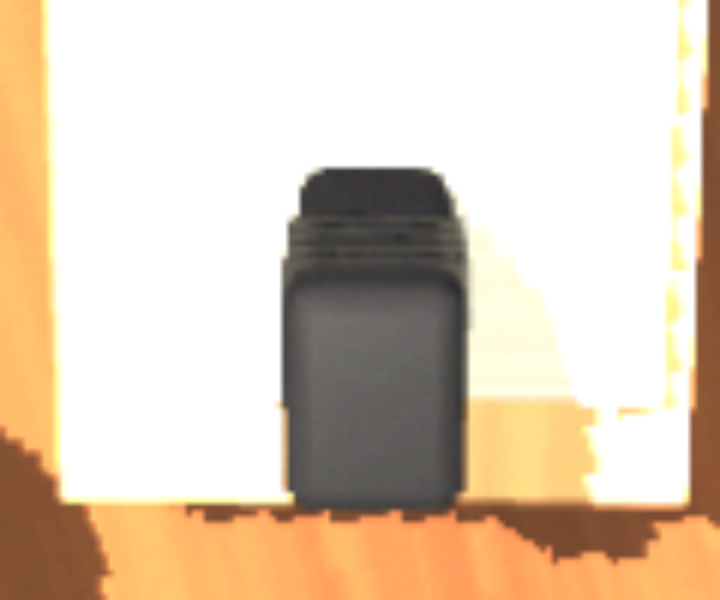

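The grip top spans rows 236–275, which puts its centre near (531,-204) and agrees with the two-camera fit. Descending.

Call:
play_rows:
  moves: [110,1,0,35,0,110,1,0,70,0,110,1,0,95,0,110,1,0,115,0,110,1,0,115,0,255,1,0,115,0,255,1,0,115,0,255,1,0,115,0]

```text
time: 2.8
tool_pos: [532.7, -202.7, 107.7]
tcp_rot: [3.138, 0.001, 1.341]
contact_force: [-0.3, -0.2, 1.0]
grip_width: 36.8
```

Call:
play_rows:
  moves: [255,0,0,0,0,255,0,0,0,0,255,0,0,0,0]

```text
time: 3.05
tool_pos: [530.7, -202.6, 106.5]
tcp_rot: [-3.14, 0.0, 1.34]
contact_force: [-2.6, 0.2, 10.4]
grip_width: 17.8
```

Call:
play_rows:
  moves: [255,6,0,0,0,255,12,0,0,0,255,18,0,0,0,255,24,0,0,0,255,30,0,0,0,255,34,0,0,0,255,36,0,0,0,255,36,0,0,0]

```text
time: 3.72
tool_pos: [539.2, -167.4, 106.5]
tcp_rot: [-3.14, -0.0, 1.34]
contact_force: [-5.1, 1.9, 5.4]
grip_width: 17.8
```

Call:
play_rows:
  moves: [255,1,0,0,0,255,2,0,0,0,255,3,0,0,0,255,4,0,0,0,255,4,0,0,0]

```text
time: 4.13
tool_pos: [540.1, -164.0, 106.6]
tcp_rot: [-3.141, 0.0, 1.339]
contact_force: [-5.0, -0.1, 5.5]
grip_width: 18.0
```

Call:
play_rows:
  moves: [255,1,0,0,0,255,2,0,0,0,255,3,0,0,0,255,4,0,0,0,255,4,0,0,0,255,4,0,0,0]

```text
time: 4.63
tool_pos: [540.2, -163.6, 106.6]
tcp_rot: [-3.141, 0.005, 1.339]
contact_force: [-10.3, -14.4, 5.7]
grip_width: 17.6
```

The end stop is reached: about 40 mm of travel, then the force climbs. Easing off, releasing and rising.

Call:
play_rows:
  moves: [255,-3,0,0,0,255,-4,0,0,0,110,-4,0,0,0,110,-4,0,0,0,110,-4,0,0,0,110,-4,0,0,0,110,-4,0,0,0,110,-4,0,-20,0]

```text
time: 5.3
tool_pos: [538.9, -162.9, 122.5]
tcp_rot: [-3.135, -0.001, 1.34]
contact_force: [-0.9, -0.1, -0.7]
grip_width: 51.3
```

Call:
play_rows:
  moves: [110,0,0,-40,0,110,0,0,-80,0,110,0,0,-95,0,110,0,0,-95,0,110,0,0,-95,0]

```text
time: 5.72
tool_pos: [541.0, -163.8, 221.2]
tcp_rot: [3.14, 0.0, 1.34]
contact_force: [-0.1, -0.8, -1.0]
grip_width: 52.4
```

```bash
python3 - <<'E'
from h import *
o=bot.get_obs();w=wr(snap('wrist','w3.png'),o);s=snap('scene','sc3.png')
print(o['grip_width'])
shift(550,-122.5,200,76.7)
for c,n in((w,'w'),):
    h=cv2.cvtColor(c['color'],cv2.COLOR_RGB2HSV);m=cv2.inRange(h,(100,120,60),(125,255,255))
    k,l,st,ce=cv2.connectedComponentsWithStats(m)
    for i in range(1,k):
        if st[i][4]>200: print(st[i],ce[i],onz(c,*ce[i],135))
E
```

```text
52.407669200838185
t 5.82 tcp [ 540.1 -163.5  219.1] psi 76.77 shift [42.1  0.3 19.2] turn 0.07
[ 296   27   52   59 2412] [321.2  55.7] [565.9 -62.3 135. ]
[ 293  155   56   58 2558] [320.6 183.8] [ 551.5 -122.1  135. ]
```

View pics/w3.png

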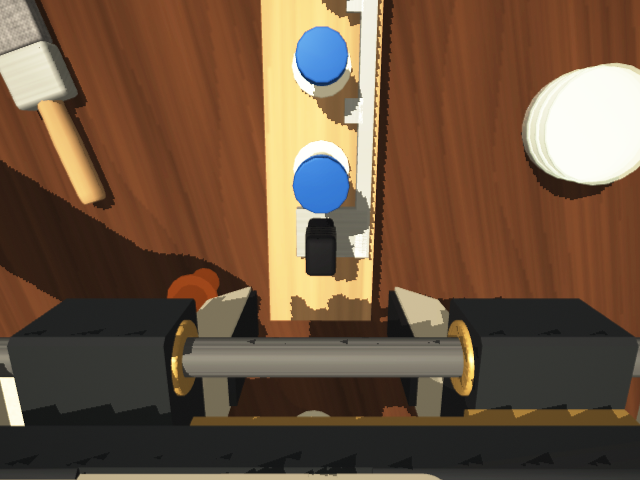

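Wrist view after the slide: the lock grip is at (320,245), and its tongues now lie between the collars. The tall cap is at (321,184), at about (551,-122), which matches. Going over it and down.

Call:
play_rows:
  moves: [110,21,0,0,0,110,42,0,0,0,110,42,0,10,0,110,42,0,45,0,110,42,0,80,0,110,42,0,110,0,110,42,0,122,0,110,42,0,122,0]

```text
time: 6.48
tool_pos: [547.2, -122.2, 93.4]
tcp_rot: [-3.131, -0.001, 1.34]
contact_force: [-0.3, -0.5, -0.2]
grip_width: 52.5
```

Call:
play_rows:
  moves: [255,0,0,0,0,255,0,0,0,0,255,0,0,0,0,255,0,0,0,0,255,0,0,0,0,255,0,0,0,0]

```text
time: 6.98
tool_pos: [551.0, -123.2, 99.8]
tcp_rot: [3.139, 0.0, 1.34]
contact_force: [-0.1, -0.2, 3.7]
grip_width: 28.5
```

Call:
play_rows:
  moves: [255,0,0,0,0,255,0,0,0,0,255,0,0,0,0]

```text
time: 7.23
tool_pos: [551.0, -123.2, 99.8]
tcp_rot: [3.139, 0.0, 1.34]
contact_force: [-0.4, 0.4, 5.1]
grip_width: 28.3
```

```bash
python3 - <<'E'
from h import *
o=bot.get_obs();print(o['tool_pos'],o['grip_width'],o['contact_force'])
s=snap('side','s4.png')
cv2.imwrite('pics/s4c.png',cv2.resize(s['color'][150:350,240:440,::-1],None,fx=3,fy=3))
E
```

```text
[ 551.  -123.2   99.8] 28.336408961725425 [-0.4  0.4  5.1]
```

View pics/s4c.png

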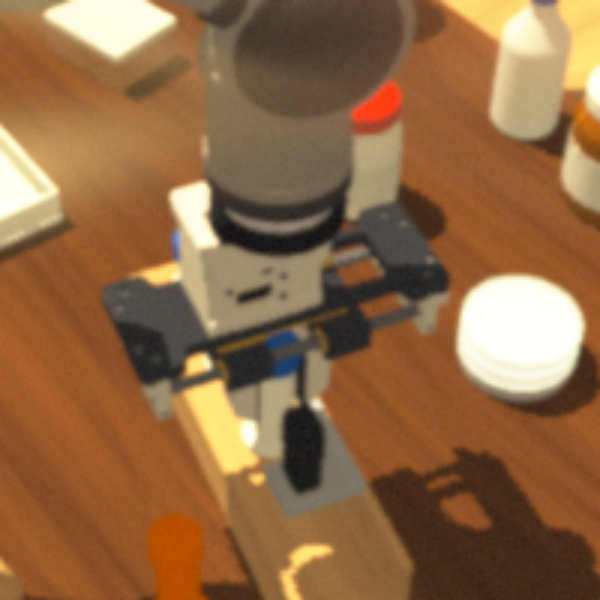

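The grip reads 28.3 mm where the body should give 25, so the pad tops probably caught the cap's rim, with the TCP at 99.8 instead of 97. Reopening, going 6 mm lower and regripping.

Call:
play_rows:
  moves: [110,0,0,0,0,110,0,0,0,0,110,0,0,3,0,110,0,0,5,0,110,0,0,5,0,110,0,0,5,0,255,0,0,5,0,255,0,0,5,0]

```text
time: 7.95
tool_pos: [550.4, -122.9, 93.7]
tcp_rot: [-3.142, -0.0, 1.34]
contact_force: [-0.5, 0.3, 0.2]
grip_width: 43.4
```

Call:
play_rows:
  moves: [255,0,0,0,0,255,0,0,0,0,255,0,0,0,0,255,0,0,0,0,255,0,0,0,0,255,0,0,0,0]

```text
time: 8.45
tool_pos: [550.4, -122.9, 93.7]
tcp_rot: [-3.142, -0.0, 1.34]
contact_force: [0.9, 0.8, 0.0]
grip_width: 24.7
```

Grip now reads 24.7 mm, so it's on the body. Drawing it straight up.

Call:
play_rows:
  moves: [255,0,0,-8,0,255,0,0,-20,0,255,0,0,-35,0,255,0,0,-55,0,255,0,0,-80,0,255,0,0,-105,0,255,0,0,-130,0,255,0,0,-130,0]

```text
time: 9.12
tool_pos: [552.5, -123.7, 229.7]
tcp_rot: [3.132, 0.001, 1.34]
contact_force: [0.3, -0.7, 0.1]
grip_width: 24.7
```

```bash
python3 - <<'E'
from h import *
o=bot.get_obs();print(o['grip_width'],o['contact_force'])
shift(480,100,210,90)
s=snap('side','s5.png');s=snap('scene','sc5.png')
E
```

```text
24.687239000614145 [ 0.3 -0.7  0.1]
t 9.12 tcp [ 552.5 -123.7  229.7] psi 76.77 shift [ 201.2 -122.    18.3] turn -13.23
```

View pics/s5.png

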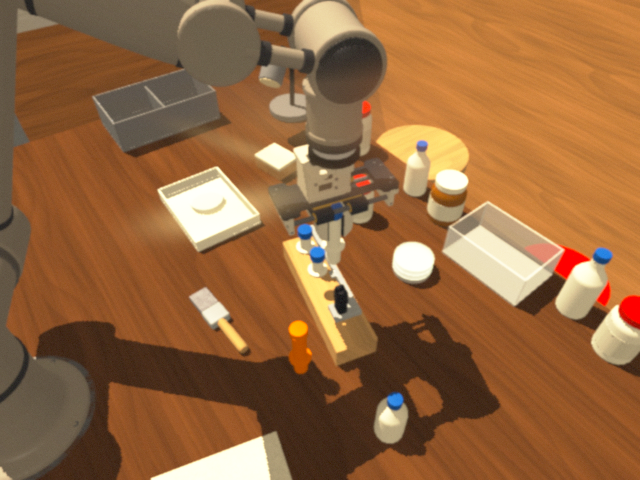

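View pics/sc5.png

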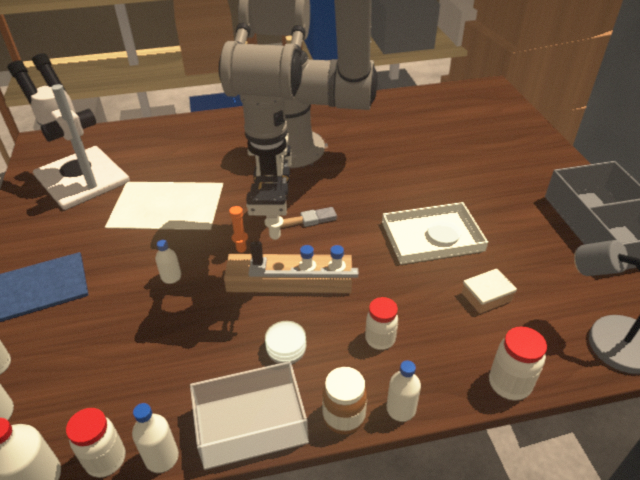

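The tube is clear of the rack. The lock stays open and the short tubes are still seated. The wrist can only turn about the tool's z, so I'll lay the tube over by pivoting it about the jaw axis: its lower end goes against the outside of the fixed tray's -y wall (y≈170, 30 mm high), then I move on and down.

Call:
play_rows:
  moves: [255,32,-20,1,-2,255,64,-40,2,-5,255,96,-60,3,-8,255,128,-80,4,-11,255,160,-100,5,-13,255,200,-120,6,-13,255,230,-130,6,-13,255,230,-130,6,-13]

```text
time: 9.88
tool_pos: [474.2, 135.8, 216.5]
tcp_rot: [-3.139, -0.002, 1.572]
contact_force: [-1.4, -1.1, -0.8]
grip_width: 24.6
```

```bash
python3 - <<'E'
from h import *
shift(482,140,99,90)
E
```

```text
t 9.88 tcp [474.2 135.8 216.5] psi 90.05 shift [  4.    8.2 117.5] turn 0.05
```

Call:
play_rows:
  moves: [255,0,4,0,0,255,0,6,35,0,255,0,6,70,0,255,0,6,95,0,255,0,6,110,0,255,0,6,114,0,255,0,6,114,0,255,0,6,114,0]

```text
time: 10.55
tool_pos: [483.2, 130.0, 104.1]
tcp_rot: [3.141, 0.0, 1.566]
contact_force: [-0.2, 0.7, -0.7]
grip_width: 24.7
```

```bash
python3 - <<'E'
from h import *
shift(482,140,99,90)
s=snap('side','s6.png');print(bot.get_obs()['contact_force'])
cv2.imwrite('pics/s6c.png',cv2.resize(s['color'][110:290,130:370,::-1],None,fx=3.2,fy=3.2))
E
```

```text
t 10.55 tcp [483.2 130.  104.1] psi 89.71 shift [10.  -1.2  5.1] turn -0.29
[-0.3 -0.4 -0.8]
```

View pics/s6c.png

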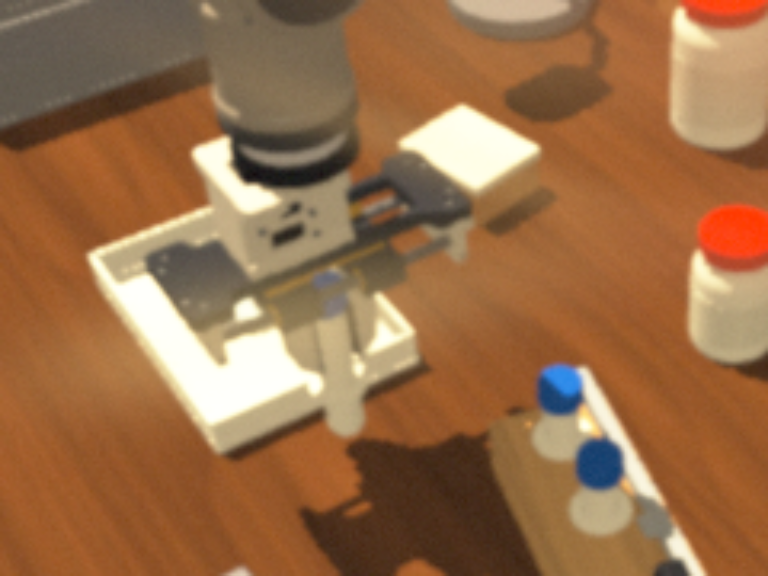

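The tube stands just outside the tray wall, its lower end at crop (345,425). Starting the pivot.

Call:
play_rows:
  moves: [255,10,0,4,0,255,20,0,4,0,255,27,0,4,0,255,33,0,4,0,255,39,0,4,0,255,45,0,4,0,255,50,0,4,0,255,55,0,4,0]

```text
time: 11.27
tool_pos: [482.8, 185.6, 99.9]
tcp_rot: [3.141, 0.002, 1.568]
contact_force: [2.0, -5.6, -1.9]
grip_width: 24.7
```

```bash
python3 - <<'E'
from h import *
shift(482,205,93,90)
s=snap('side','s7.png');print(bot.get_obs()['contact_force'])
cv2.imwrite('pics/s7c.png',cv2.resize(s['color'][110:290,130:370,::-1],None,fx=3.2,fy=3.2))
E
```

```text
t 11.27 tcp [482.8 185.6  99.9] psi 89.85 shift [19.5 -0.9  6.9] turn -0.15
[ 1.  -4.2 -0.9]
```

View pics/s7c.png

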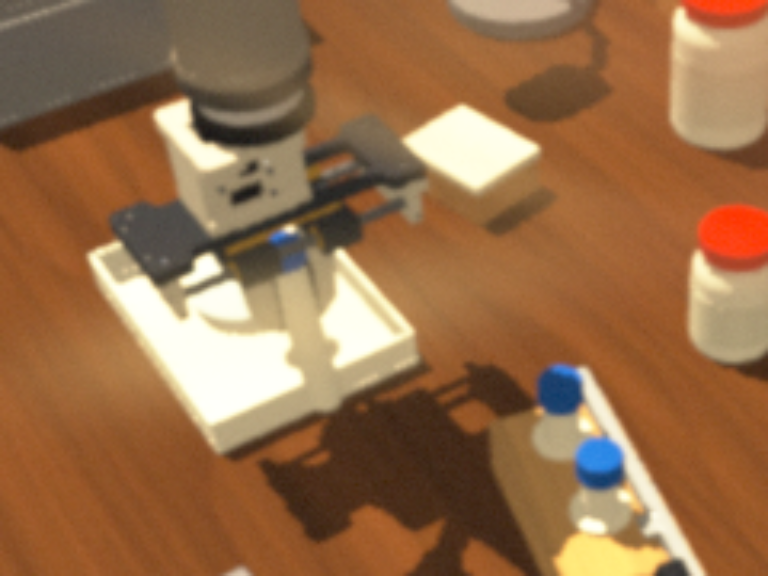

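It tilts as planned at about 5 N. Continuing inward and down.

Call:
play_rows:
  moves: [255,5,0,1,0,255,10,0,3,0,255,15,0,5,0,255,19,0,7,0,255,24,0,10,0,255,28,0,13,0,255,32,0,16,0,255,36,0,19,0]

```text
time: 11.98
tool_pos: [482.9, 222.2, 80.4]
tcp_rot: [3.142, -0.0, 1.567]
contact_force: [-0.1, -1.1, 2.1]
grip_width: 24.8
```

```bash
python3 - <<'E'
from h import *
shift(482,233,66,90)
s=snap('side','s8.png');print(bot.get_obs()['contact_force'])
cv2.imwrite('pics/s8c.png',cv2.resize(s['color'][110:290,130:370,::-1],None,fx=3.2,fy=3.2))
E
```

```text
t 11.98 tcp [482.9 222.2  80.4] psi 89.77 shift [10.8 -0.9 14.4] turn -0.23
[ 0.7 -0.7  1.8]
```

View pics/s8c.png

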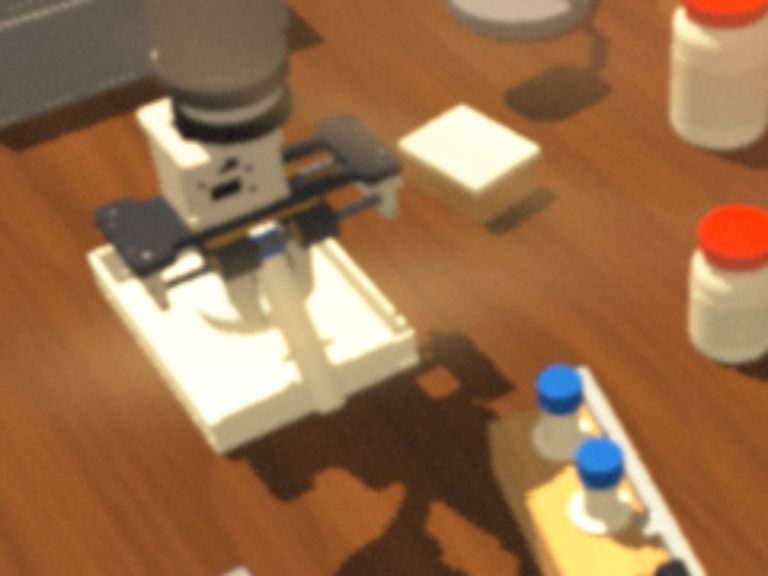

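Call:
play_rows:
  moves: [255,3,0,3,0,255,6,0,7,0,255,9,0,11,0,255,11,0,14,0,255,12,0,18,0,255,13,0,21,0,255,14,0,22,0,255,14,0,22,0]

```text
time: 12.7
tool_pos: [482.7, 235.5, 58.2]
tcp_rot: [-3.141, 0.0, 1.567]
contact_force: [0.2, -1.8, 0.5]
grip_width: 24.6
```

```bash
python3 - <<'E'
from h import *
print(bot.get_obs()['contact_force'])
s=snap('side','s9.png')
cv2.imwrite('pics/s9c.png',cv2.resize(s['color'][110:290,130:370,::-1],None,fx=3.2,fy=3.2))
E
```

```text
[ 0.2 -1.8  0.5]
```

View pics/s9c.png

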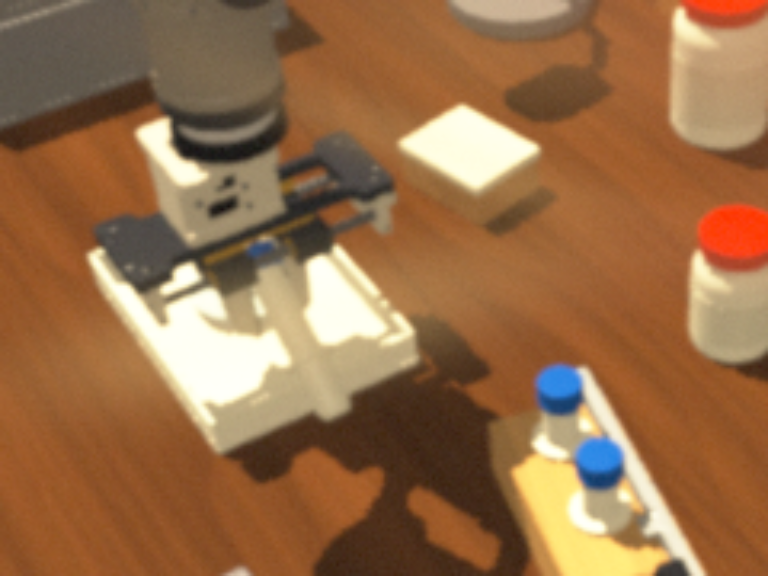

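Raising it and moving over the tray centre. The tube's middle lies about 20 mm toward -y from the grip, so the TCP goes to y≈301.

Call:
play_rows:
  moves: [255,0,0,-15,0,255,0,0,-45,0,255,0,0,-80,0,255,15,1,-115,0,255,35,2,-150,0,255,55,3,-167,0,255,65,3,-167,0,255,65,3,-167,0]

```text
time: 13.42
tool_pos: [486.0, 302.5, 226.0]
tcp_rot: [3.14, -0.002, 1.569]
contact_force: [-0.1, 0.4, -0.5]
grip_width: 24.8
```

Call:
play_rows:
  moves: [255,0,0,0,0,255,0,0,0,0,255,0,0,0,0,255,0,0,0,0]

```text
time: 13.75
tool_pos: [486.0, 299.7, 224.6]
tcp_rot: [-3.14, 0.001, 1.566]
contact_force: [-0.4, 0.6, -1.2]
grip_width: 24.6
```

```bash
python3 - <<'E'
from h import *
import pickle
o=bot.get_obs();print(o['contact_force'],o['tool_pos'],o['grip_width'])
s=snap('side','s10.png');c=snap('scene','sc10.png')
pickle.dump((s,c),open('d10.pkl','wb'))
cv2.imwrite('pics/s10c.png',cv2.resize(s['color'][60:260,100:360,::-1],None,fx=3,fy=3))
cv2.imwrite('pics/sc10c.png',cv2.resize(c['color'][80:280,360:560,::-1],None,fx=3,fy=3))
E
```

```text
[-0.4  0.6 -1.2] [486.  299.7 224.6] 24.607688263394586
```

View pics/s10c.png

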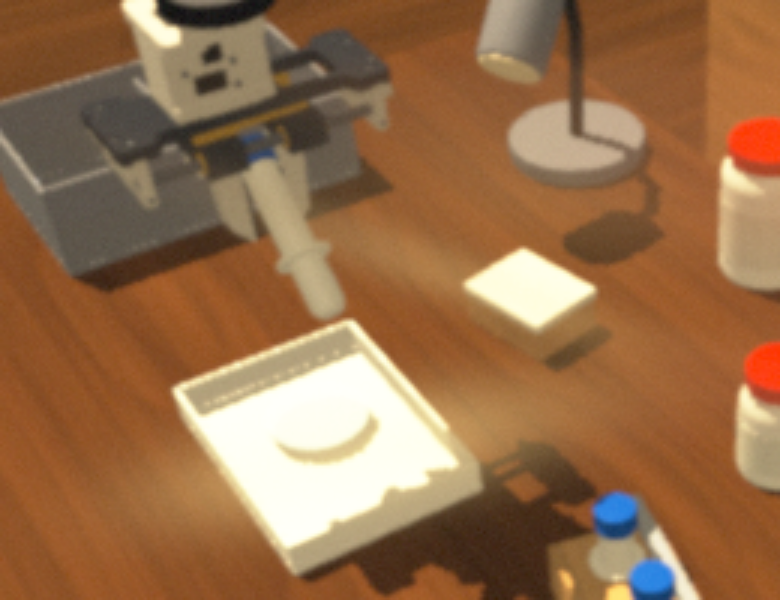

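View pics/sc10c.png

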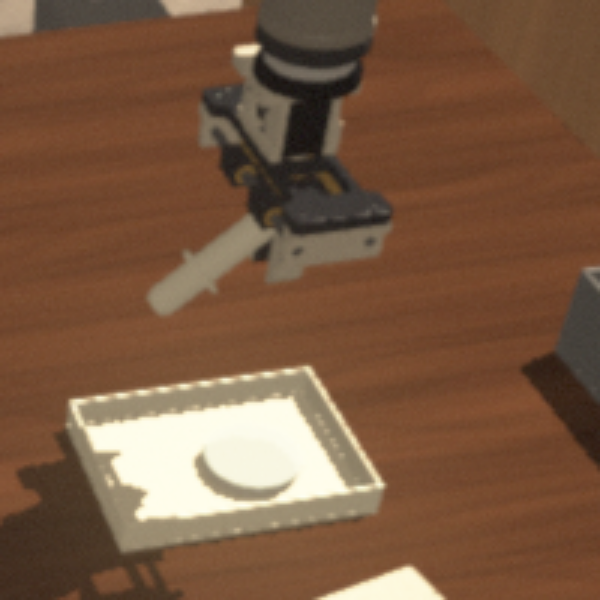

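View pics/sc10.png

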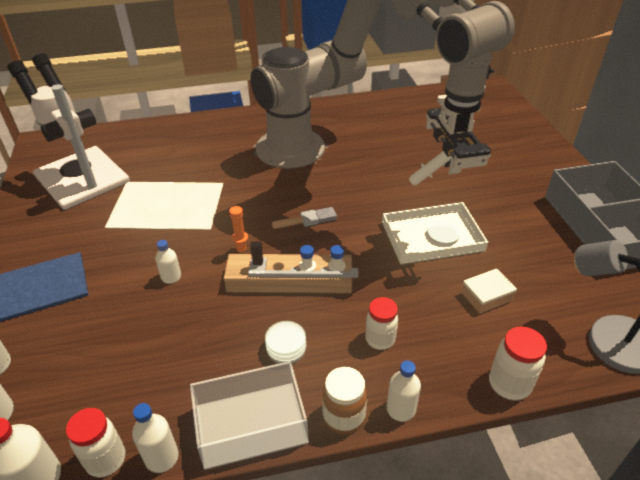

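```bash
python3 - <<'E'
from h import *
import pickle
s,c=pickle.load(open('d10.pkl','rb'))
fs=lambda x,y:(100+x/3-.3,60+y/3-.3); fc=lambda x,y:(360+x/3-.3,80+y/3-.3)
b,e1=tri(c,fc(161,300),s,fs(324,303)); k,e2=tri(c,fc(199,270),s,fs(303,255))
g=np.array([486,299.7,221.6])
print(b,e1,k,e2)
for p,q in((b,k),(b,g)):
    a=q-p;n=np.linalg.norm(a);a/=n;print(n,'tilt',np.degrees(np.arccos(a[2])),'mid',p+65*a)
E
```

```text
[484.4 215.  185.4] 0.5282342472910201 [486.  241.8 209.6] 1.7104525514728341
36.18202453626858 tilt 47.99058731222485 mid [487.3 263.2 228.9]
92.13903933219692 tilt 66.85632159197955 mid [485.5 274.7 210.9]
```

The two tilt estimates disagree: 48° on the short baseline, 67° on the long one. I'll measure it properly from axis lines in both views.

```bash
python3 - <<'E'
from h import *
import pickle
s,c=pickle.load(open('d10.pkl','rb'))
cv2.imwrite('pics/z1.png',cv2.resize(s['color'][95:175,160:240,::-1],None,fx=7,fy=7,interpolation=2))
cv2.imwrite('pics/z2.png',cv2.resize(c['color'][135:195,400:480,::-1],None,fx=9,fy=9,interpolation=2))
E
```

```text
(no output)
```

View pics/z1.png

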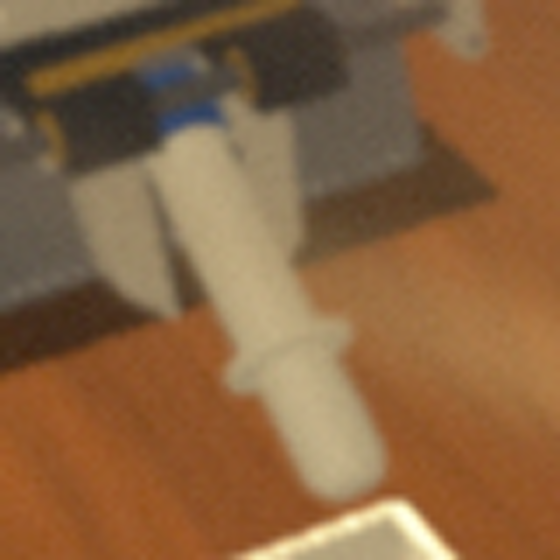

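View pics/z2.png

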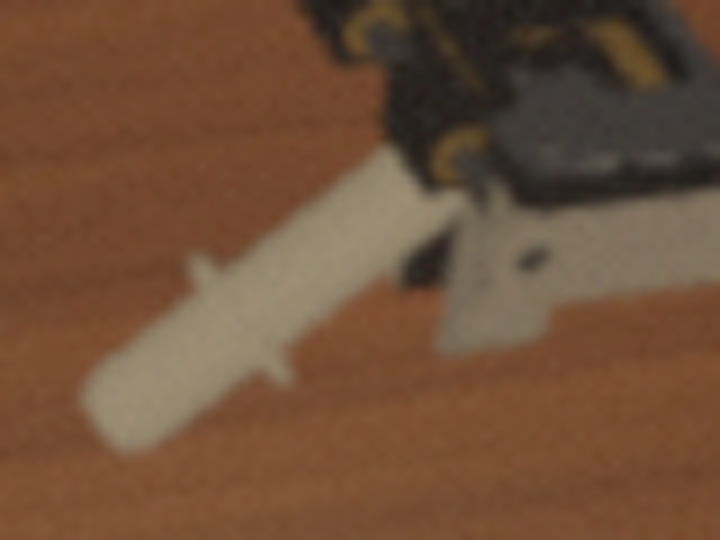

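```bash
python3 - <<'E'
from h import *
import pickle
s,c=pickle.load(open('d10.pkl','rb'))
fs=lambda x,y:(160+x/7-.4,95+y/7-.4); fc=lambda x,y:(400+x/9-.4,135+y/9-.4)
def pl(cam,p,q):
    o,a=ray(cam,*p);o,b=ray(cam,*q);n=np.cross(a,b);return n/np.linalg.norm(n),o
n1,o1=pl(c,fc(108,418),fc(422,180));n2,o2=pl(s,fs(190,135),fs(342,462))
d=np.cross(n1,n2);d/=np.linalg.norm(d);d*=np.sign(d[1]);print('axis',d,'tilt',np.degrees(np.arccos(d[2])),'plane angle',np.degrees(np.arccos(abs(n1@n2))))
k,e=tri(c,fc(240,318),s,fs(290,352));b,eb=tri(c,fc(108,418),s,fs(338,470))
print(k,e,b,eb,'mid from collar',k+d*21.5,'from bottom',b+d*65, np.linalg.norm(k-b))
E
```

```text
axis [0.  0.8 0.6] tilt 49.626518442508115 plane angle 64.21181189794471
[486.6 242.1 209. ] 2.241029299674627 [484.  212.  183.3] 2.416899698177844 mid from collar [487.3 258.5 223. ] from bottom [486.3 261.4 225.4] 39.69878652923675
```

```bash
python3 - <<'E'
from h import *
import pickle
s,c=pickle.load(open('d10.pkl','rb'))
def pr(cam,P):
    W=cam['world_to_cam'];q=W[:3,:3]@np.array(P)+W[:3,3];return np.array([cam['fx']*q[0]/q[2]+cam['cx'],cam['fy']*q[1]/q[2]+cam['cy']])
for n,P in [('tcp',(486,300,224.6)),('tip-',(473,300,202.6)),('tip+',(499,300,202.6)),('body',(486,300,268.6))]:
    a=pr(s,P);b=pr(c,P);print(n,'z1',(a-[160,95])*7,'z2',(b-[400,135])*9)
o=bot.get_obs();w=snap('wrist','w11.png')
E
```

```text
tcp z1 [188.3 213. ] z2 [457.3 235.8]
tip- z1 [163.6 289.9] z2 [425.6 278.9]
tip+ z1 [242.3 261.5] z2 [463.8 336.3]
body z1 [157.2  81.9] z2 [483.7  87.5]
```

View pics/w11.png

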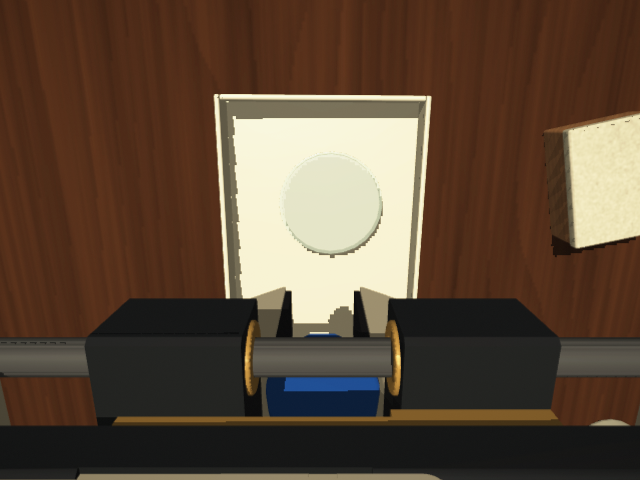

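The axis fit from two planes gives a tilt of about 50°, short of the 60° needed. It also runs about 25 mm above the grasp point. The wrist view shows why: the blue cap at (322,390) has slid up against the gripper's palm and blocks further turning. So I'll set the lower end on the free table between tray and robot, around (320,330), let the tube lie down caged between slightly opened fingers, and regrip it there, already level.

Call:
play_rows:
  moves: [255,5,-30,5,0,255,10,-60,15,0,255,15,-90,30,0,255,20,-120,45,0,255,25,-150,60,0,255,30,-166,75,0,255,30,-166,75,0,255,30,-166,75,0]

```text
time: 14.57
tool_pos: [320.1, 331.4, 150.7]
tcp_rot: [-3.141, 0.0, 1.568]
contact_force: [0.1, 0.4, 0.2]
grip_width: 24.8
```

```bash
python3 - <<'E'
from h import *
shift(320,330,60,90)
snap('side','s12.png');snap('scene','sc12.png')
E
```

```text
t 14.57 tcp [320.1 331.4 150.7] psi 89.86 shift [-1.4 -0.  90.7] turn -0.14
```

View pics/sc12.png

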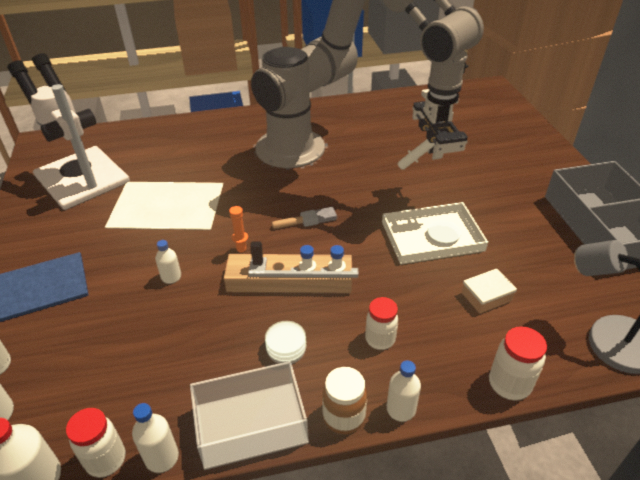

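View pics/s12.png

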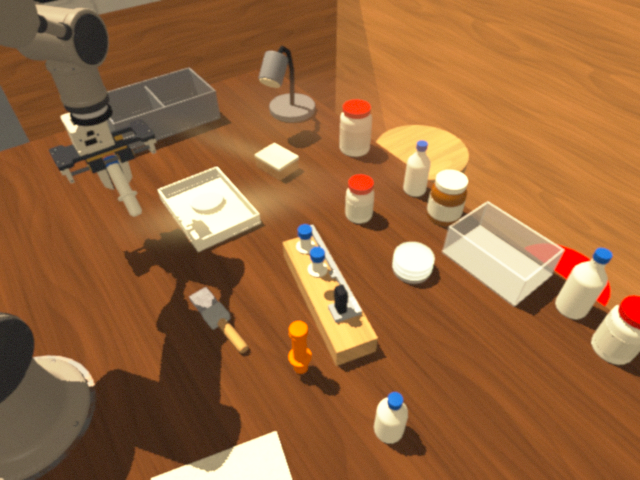

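The table below is free. Lowering until the end touches.

Call:
play_rows:
  moves: [255,0,0,30,0,255,0,0,60,0,255,0,0,80,0,255,0,0,88,0,255,0,0,91,0,255,0,0,93,0,255,0,0,93,0]

```text
time: 15.25
tool_pos: [321.4, 331.7, 58.5]
tcp_rot: [3.14, -0.001, 1.566]
contact_force: [0.0, -0.1, -1.2]
grip_width: 24.7
```

Call:
play_rows:
  moves: [255,0,0,2,0,255,0,0,4,0,255,0,0,5,0,255,0,0,5,0]

```text
time: 15.58
tool_pos: [320.4, 331.4, 52.9]
tcp_rot: [3.141, -0.0, 1.567]
contact_force: [0.2, -0.4, 0.0]
grip_width: 24.4
```

Call:
play_rows:
  moves: [255,0,0,2,0,255,0,0,4,0,255,0,0,4,0,150,0,0,4,0,150,0,0,4,0,150,0,0,4,0,150,0,0,4,0]

```text
time: 16.17
tool_pos: [320.4, 331.4, 48.8]
tcp_rot: [3.141, -0.0, 1.567]
contact_force: [-0.1, -0.4, 0.2]
grip_width: 37.6
```

```bash
python3 - <<'E'
from h import *
o=bot.get_obs();print(o['grip_width'],o['tool_pos'],o['contact_force'])
s=snap('side','s13.png');c=snap('scene','sc13.png');w=snap('wrist','w13.png')
cv2.imwrite('pics/s13c.png',np.vstack([cv2.resize(s['color'][110:240,40:200,::-1],None,fx=2.4,fy=2.4)[:300],cv2.resize(c['color'][100:220,370:500,::-1],(384,300))]))
E
```

```text
37.5965256674789 [320.4 331.4  48.8] [-0.1 -0.4  0.2]
```

View pics/s13c.png

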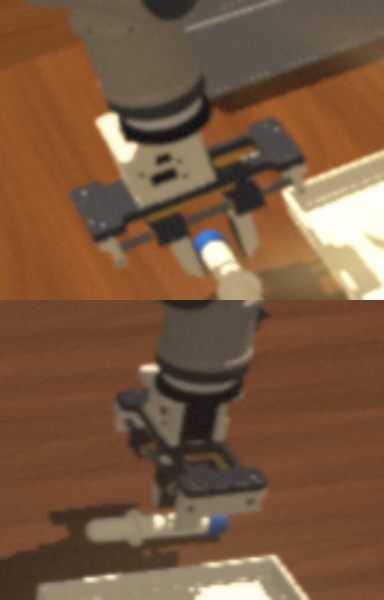

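View pics/w13.png

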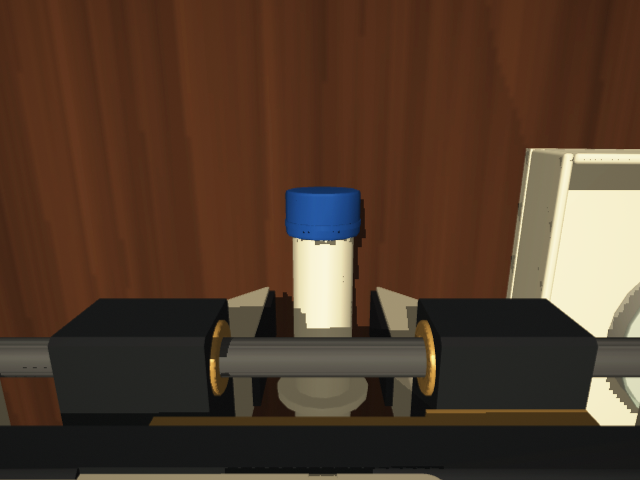

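The tube now lies flat between the fingers, cap at wrist (323,212) pointing +y and collar at about (323,388). I'll work out where the jaws sit along it.

```bash
python3 - <<'E'
from h import *
o=bot.get_obs();w=wr(snap('wrist','w14.png'),o)
for n,p,z in[('capend',(323,189),22),('junction',(323,238),28),('bodyL',(293,280),17),('bodyR',(353,280),17),('collar top',(323,378),38)]: print(n,onz(w,*p,z))
shift(320,331,26)
E
```

```text
capend [322.3 380.3  22. ]
junction [322.2 362.6  28. ]
bodyL [309.7 341.5  17. ]
bodyR [334.7 341.4  17. ]
collar top [322.1 308.5  38. ]
t 16.37 tcp [320.4 331.4  48.8] psi 89.77 shift [-0.4 -0.4 22.8] turn None
```

The cap end at y≈380 puts the middle at y≈315, and the jaws at 81 mm from the bottom end. I'll shift to about 75 mm, lower and grip.

Call:
play_rows:
  moves: [150,-3,2,6,0,150,-6,2,12,0,150,-6,2,18,0,150,-6,2,21,0,150,-6,2,21,0,255,-6,2,21,0,255,-6,2,21,0,255,-6,2,21,0]

```text
time: 17.03
tool_pos: [322.4, 325.5, 27.9]
tcp_rot: [3.141, -0.0, 1.567]
contact_force: [0.8, -0.0, -1.6]
grip_width: 24.2
```

Call:
play_rows:
  moves: [255,0,0,0,0,255,0,0,0,0,255,0,0,0,0,255,0,0,0,0]

```text
time: 17.37
tool_pos: [322.4, 325.4, 27.8]
tcp_rot: [3.141, -0.0, 1.567]
contact_force: [0.1, 0.4, -0.1]
grip_width: 24.1
```

Call:
play_rows:
  moves: [255,0,0,-12,0,255,0,0,-35,0,255,0,0,-65,0,255,0,0,-100,0,255,0,0,-135,0,255,0,0,-170,0,255,0,0,-195,0,255,0,0,-195,0]

```text
time: 18.03
tool_pos: [324.2, 326.8, 227.9]
tcp_rot: [3.133, -0.006, 1.567]
contact_force: [0.9, 0.7, 0.8]
grip_width: 23.7
```

Call:
play_rows:
  moves: [255,-6,27,0,0,255,-12,54,0,0,255,-18,82,0,0,255,-24,110,0,0,255,-30,138,0,0,255,-35,158,0,0,255,-35,164,0,0,255,-35,164,0,0]

```text
time: 18.7
tool_pos: [486.9, 289.0, 221.3]
tcp_rot: [-3.14, 0.001, 1.565]
contact_force: [-1.0, -0.3, -1.1]
grip_width: 24.2
```

Call:
play_rows:
  moves: [255,0,0,0,0,255,0,0,0,0,255,0,0,0,0,255,0,0,0,0]

```text
time: 19.03
tool_pos: [485.3, 290.1, 223.0]
tcp_rot: [3.142, -0.0, 1.568]
contact_force: [0.7, 0.0, -1.6]
grip_width: 24.1
```

```bash
python3 - <<'E'
from h import *
import pickle
shift(486,290.5,225,90)
s=snap('side','s15.png');c=snap('scene','sc15.png')
pickle.dump((s,c),open('d15.pkl','wb'))
cv2.imwrite('pics/z15.png',cv2.resize(s['color'][70:180,150:250,::-1],None,fx=5.4,fy=5.4,interpolation=2))
cv2.imwrite('pics/z15b.png',cv2.resize(c['color'][125:205,400:500,::-1],None,fx=7,fy=7,interpolation=2))
E
```

```text
t 19.03 tcp [485.3 290.1 223. ] psi 89.83 shift [ 0.4  0.7 -2. ] turn -0.17
```

View pics/z15.png

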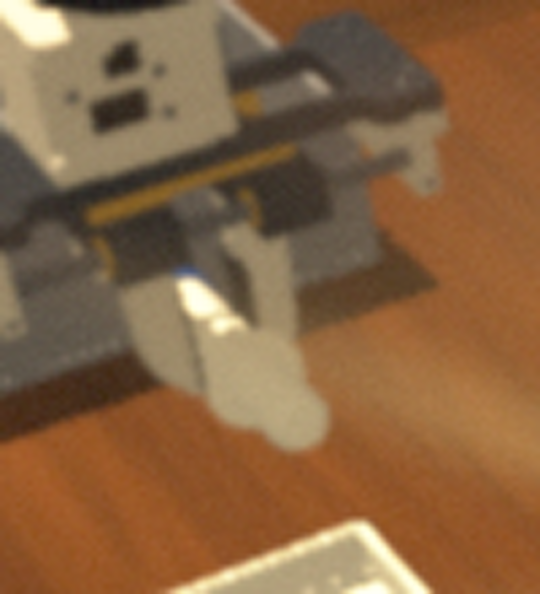

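View pics/z15b.png

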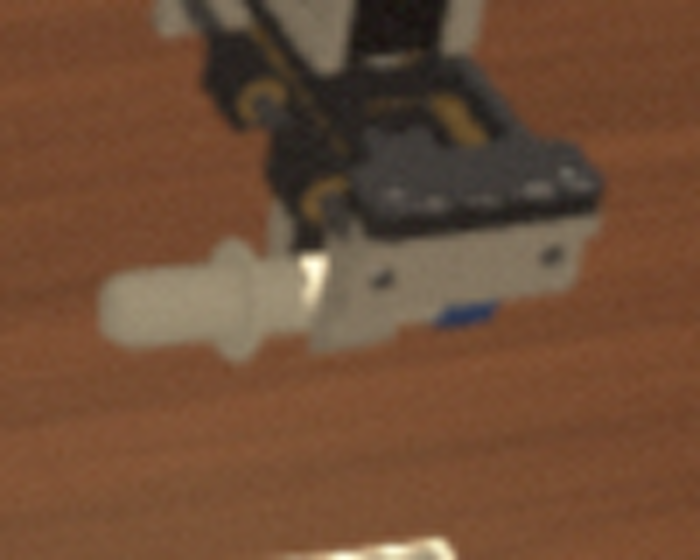

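View pics/sc15.png

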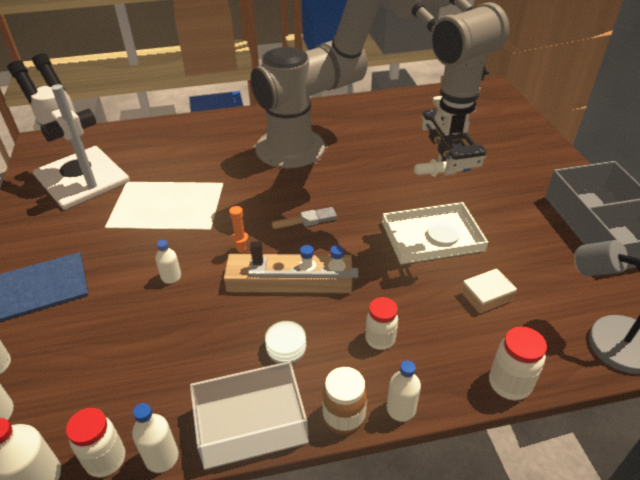

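```bash
python3 - <<'E'
from h import *
import pickle
s,c=pickle.load(open('d15.pkl','rb'))
fs=lambda x,y:(150+x/5.4-.4,70+y/5.4-.4); fc=lambda x,y:(400+x/7-.4,125+y/7-.4)
b,e=tri(c,fc(105,310),s,fs(297,418));k,e2=tri(c,fc(237,300),s,fs(257,372))
g=np.array([485.3,290.1,220])
a=(k-b);print(b,e,k,e2,np.linalg.norm(a))
for q in (k,g): 
    a=q-b;n=np.linalg.norm(a);a/=n;print(n,'tilt',np.degrees(np.arccos(a[2])),'mid',b+65*a)
# lock grip position
cv2.imwrite('pics/rk.png',cv2.resize(c['color'][225:300,215:365,::-1],None,fx=5,fy=5,interpolation=2))
E
```

```text
[484.9 215.2 217.4] 2.3980716668423203 [487.5 258.7 214.5] 0.928649924723652 43.73512446345795
43.73512446345795 tilt 93.84923978637765 mid [488.8 279.9 213.1]
74.96076350653202 tilt 88.04591003631852 mid [485.2 280.1 219.7]
```

View pics/rk.png

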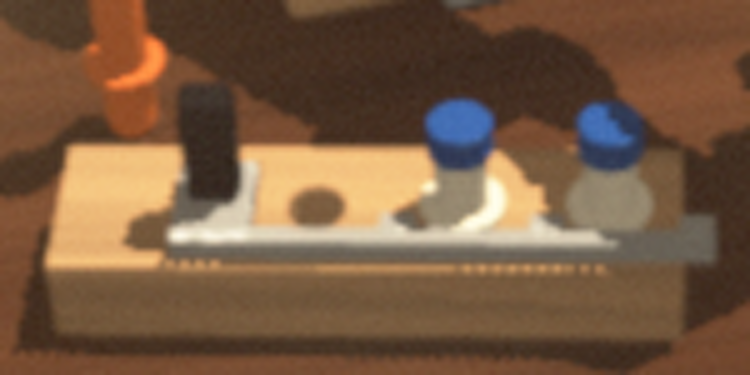

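The tube is level (88–94° from vertical), with its middle at about (486,280,215) over the tray centre (486,280). The lock is open and both short tubes are seated. Handing in.

```bash
python3 -c "
from h import *
print(bot.get_obs()['dq']); bot.close_job()"
```

```text
[-0.  0. -0. -0. -0. -0.]
the job is handed in; nothing more can be done
```

The tall tube is held level over the middle of the white tray, and I handed the job in after about 19 s of the 51 s allowed. I got no verdict back.

**What I did**
- **Lock:** I gripped the black grip and slid it about 40 mm, until the force rose sharply at the end stop.
- **Tube:** I drew the tall tube straight up out of the rack.
- **Laying it over:** I first pivoted the tube against the tray's outer wall. I then set its lower end on free table, let it lie down between the slightly opened fingers, gripped it again and lifted it over the tray.

**Last checks**
- **Tilt:** two camera estimates put the tube at 88° and 94° from vertical.
- **Position:** its middle is at about (485–489, 280) mm and 213–220 mm high, against a tray centre of (486, 280).
- **Hold:** grip width reads 24.1 mm, the arm is still, and nothing else touches the tube in the pictures.
- **Rack:** the lock is still open and both short tubes are still seated. The other things look unmoved in the pictures.

**What went wrong on the way**
- **First grip:** it read 28.3 mm because the pads caught the cap's rim. I regripped about 6 mm lower and it read 24.7 mm.
- **Wall pivot:** it stopped at about 50°, because the cap had slid up against the gripper's palm. My first tilt estimates there disagreed (48° and 67°); a better fit settled it, and that is why I laid the tube on the table.
- **Camera agreement:** the two fixed cameras differ by up to about 6 mm, so I averaged them for the rack and tray.

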